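# Set the polishing lap to speed five and start it

### The job

On the grey control unit, push the long pointer of the speed selector round with a fingertip, without pinching it, to speed five: five clicks clockwise from the off bar, on the fifth dot. Only then press the small start button beside it fully in with a fingertip and let it spring back. Leave the big stop button, the kiln controller's knob and the glass and tools standing about alone.

Things in the scene. Friction and masses are not known exactly. Their poses are not given: they have to be found in the camera images.
- speed_unit: Grey metal control unit fixed to the table, a flat box 160 (x) x 240 (y) x 60 high; origin at the centre of its underside, z up. On its top: the selector (axis at x 0, y +40), the small start button (x -38, y -75) and the big stop button (x +35, y -75). It lies left or right of the table's middle, turned up to 0.3 rad.
- selector_axis (a point): Point on the selector's axis of rotation (vertical), level with the unit's top face, 60 above the table. Its axes are those of the unit. A ring of flat white marks lies round it at radius 66: one bar (off), then eight dots every 30 degrees clockwise seen from above. The bar is in the direction 210 degrees (counter-clockwise from the unit's x axis), dot N at 210 - 30 N degrees; no marks towards the buttons.
- pointer_tip (a point): Upper outer end of the selector's pointer: 55 from the axis, 36 above the unit's top face; its x axis points outward along the pointer. The black pointer is a single upright bar 12 thick that runs from a round hub (diameter 44, 36 high) out to the tip; its sides stand from 8 to 36 above the unit's top, over a flat skirt 68 in diameter and 6 high.
- selector (a joint): Selector angle in rad, 0 at off, growing clockwise seen from above; positions 0 to 8 are spring detents every 0.5236 rad (30 degrees), stops at both ends. Speed five is 2.618. It starts at 0, 1 or 2 clicks. Pushed near the tip it takes about 2 to 4 N; past half-way between two positions it snaps on by itself into the next and stays there.
- start_button_top (a point): Centre of the top of the small round black start button, 22 in diameter, standing 22 above the unit's top.
- start_button (a joint): Start button travel in m: 0 out, 0.006 fully in (about 5 N); springs back.
- stop_button_top (a point): Centre of the top of the big round black stop button, 38 in diameter, standing 22 above the unit's top; leave alone.
- stop_button (a joint): Stop button travel in m, 0 out; leave it out.
- kiln_unit: White kiln controller fixed to the table, 130 x 140 x 70 high, origin at the centre of its underside; a round fluted knob (48 in diameter, no pointer, 23 high) on top. Not to be used.
- kiln_knob (a joint): Angle of the kiln controller's knob in rad; leave as it is.
- footed_vase: Loose green glass vase, 50 in diameter, 108 high, between the two units; origin at the centre of its underside.
- pear_a: Loose amber glass pear, 68 in diameter, 79 high; origin under its centre.
- pear_b: A second pear like it.
- tumbler: Loose green glass tumbler, 72 in diameter, 100 high; origin under its centre.
- steel_bowl: Loose steel bowl, 170 in diameter, 60 high; origin under its centre.
- cork_block: Loose cork block 90 x 60 x 35; origin under its centre.
- spatula: Loose spatula lying on the table at the right.

How it is judged:
By the outcome, as a careful person would: the job done as asked, in the order asked, and still so for the second after the job is handed in, with the robot touching nothing.
It also fails if it takes over 64 s, if anything falls off the work surface, if the arm or the gripper's body presses on something with over 40 N, if the wrist force passes 120 N, or if a joint passes its speed limit or range.

### The arm

A 6-joint arm with a two-finger parallel gripper is mounted at the origin on the work surface. World frame = base frame: x ahead of the robot, y to its left, z up, the work surface at z = 0. Lengths are in m, angles in rad, forces in N, time in s.
With the tool pointing down it reaches from about 0.425 to 0.95 m from the base axis. Payload 14.7 kg.
Tool frame: the origin (TCP) lies at the very end of the fingers, on their centre line; the grasp point (between the pads) lies 19 mm behind it (hold_point_z is the distance from the TCP to the grasp point, in m); z points along the fingers, y is the direction in which the jaws open and shut (so a half turn about z gives the same grasp; the last joint's range is limited). The gripper opens to 85 mm and grips with 20 to 120 N. Pads are 22 mm wide; open, the fingers measure 114 mm over their backs; the gripper's body (76 mm by 85 mm) begins 54 mm behind the grasp point. The pads swing forward as they close: fully open they stand 13 mm farther back than shut.
Start: joints at [-1.332, 0.48, 1.596, -0, 1.065, -0.047], TCP at [0.183, -0.624, 0.191] pointing down, gripper open.
Joint ranges: [-2.75, 2.75], [-0.82, 2.05], [0.23, 2.67], [-1.56, 4.7], [0.09, 2.69], [-2.92, 2.92]. Speed limits (rad/s): [1.89, 1.89, 2.39, 3.01, 3.01, 3.01].

### API

Orientations are given as a 3x3 rotation matrix whose columns are the frame's x, y, z axes.
In Python, from plant import reach, move_linear, set_joints, release, grasp, pause, inverse_kinematics, get_obs, grab_frame, camera_model, IKError, close_job, hold_point_z gives the robot as it stands. Calls block until the motion is done:
- reach(position, orientation): joint-space move of the TCP to a pose.
- move_linear(position, speed=0.15, orientation=None, guard=None): straight line of the TCP; orientation=None keeps the orientation; speed is the mean speed in m/s. With guard (N) it stops when the force on the tool has changed by that much, and returns True; else False.
- set_joints(angles): joint-space move.
- release() and grasp(newtons=None): open the fingers fully, or close them until they stop; newtons is the grip in N (None keeps the last).
- pause(seconds).
- inverse_kinematics(position, orientation): joint angles nearest the present ones, or None.
- get_obs(): the state.
- grab_frame(name): name is "scene" or "top" or "wrist"; returns the picture (384x512x3 uint8, red, green, blue); there is no depth.
- camera_model(name): a dict with "fovy" (degrees; the focal length in pixels is half the picture's height over the tangent of half this angle, whatever the lens; pixels are square), "cx", "cy" (the principal point, pixels), "k1" (the pictures are not rectified: a ray, as slopes to the right and down, at radius r is drawn at 1 + k1 r^2 times it, then the intrinsics apply), "pose" (4x4, takes a point from camera to world coordinates); the wrist camera has in their place "T_tool_cam" (4x4, takes a point from camera to tool coordinates, whose origin is the TCP and whose axes are the flange's). Camera axes: x right, y up, looking along -z (the intrinsics and any distortion apply to the point x, -y, -z); pixel columns grow to the right and rows downward; lengths in m; the calibration is good to about 2 mm. A picture is of the moment at which its call begins: read the wrist's pose just before it. camera_model takes no time and is no camera call.
A pose or a line that the arm cannot do raises IKError and nothing moves.
- close_job(): hands the job in, once; it reports no verdict.
The state is a dict: "time_s": time; "joint_positions": joint angles; "joint_velocities": joint speeds; "effort": joint torques, N m; "tool_pos": TCP position; "tool_rot": TCP orientation; "force": force on the tool from outside, world axes, zero at the start; "moment": the same for the moment, N m; "finger_gap": opening from 0.0 (shut) to 1.0 (fully open).
Only numpy, scipy, OpenCV 4.12 (cv2) and the standard library are available. Lean on these libraries where they do the work, as an engineer would, in place of code of your own. Each camera call takes 0.05 s, during which the arm holds its last target. There are 200 camera calls.

## Working session

There is one attempt and no reset: what is moved stays moved. The work goes in short steps, each a Python script; the robot and the scene stay as the last script left them, time stands still between calls to the robot, and variables do not carry over. Pictures are saved under pics/ and viewed, about 8 in all and at most 12, crops included, and the job is handed in when it is done.

```bash
mkdir -p pics
cat > h.py <<'E'
import numpy as np, cv2
from plant import *
def save(img,n): cv2.imwrite('pics/'+n,cv2.cvtColor(img,cv2.COLOR_RGB2BGR))
def pose(name,obs=None):
    m=camera_model(name)
    if 'pose' in m: return m,np.array(m['pose'])
    T=np.eye(4);T[:3,:3]=obs['tool_rot'];T[:3,3]=obs['tool_pos']
    return m,T@np.array(m['T_tool_cam'])
def cast(name,px,z,obs=None):
    m,P=pose(name,obs); f=192/np.tan(np.radians(m['fovy'])/2)
    d=(np.atleast_2d(px).astype(float)-[m['cx'],m['cy']])/f
    K=np.eye(3); u=cv2.undistortPoints(d[:,None],K,np.array([m['k1'],0,0,0.]))[:,0]
    r=np.c_[u[:,0],-u[:,1],-np.ones(len(u))]@P[:3,:3].T
    c=P[:3,3]; return c+r*((z-c[2])/r[:,2])[:,None]
E
python3 - <<'E'
from h import *
a=grab_frame('top');b=grab_frame('scene')
save(cv2.resize(a,(800,600),interpolation=cv2.INTER_CUBIC),'top.png');save(b,'scene.png');np.save('top.npy',a)
o=get_obs();print(o);print(camera_model('top'));print(camera_model('wrist'))
E
```

```text
{'time_s': 0.1, 'joint_positions': array([-1.33162781e+00,  4.80748948e-01,  1.59680203e+00, -2.37371422e-05,
        1.06504896e+00, -4.66482728e-02]), 'joint_velocities': array([ 0.00059835, -0.00076309,  0.00030223, -0.00074192,  0.00125208,
        0.0007806 ]), 'effort': array([ 5.97518374e-04, -9.52250648e+01, -4.31041288e+01, -1.01097116e-04,
        5.24566349e-03, -8.00253645e-06]), 'tool_pos': array([ 0.18315252, -0.62326242,  0.19085295]), 'tool_rot': array([[ 9.59428444e-01,  2.81952114e-01, -2.58796297e-04],
       [ 2.81952231e-01, -9.59427950e-01,  9.73698409e-04],
       [ 2.62399233e-05, -1.00716214e-03, -9.99999492e-01]]), 'force': array([-0.4862575 ,  0.41497185,  0.17569152]), 'moment': array([-0.02930156, -0.04992818,  0.04202846]), 'finger_gap': 1.0000729244654754}
{'fovy': 51.61937634817354, 'cx': 249.67391889247847, 'cy': 195.04439084002385, 'k1': 0.030213964726393438, 'pose': array([[-0.01972655,  0.99759631, -0.06642643,  0.49881653],
       [-0.99978577, -0.01926612,  0.00756501,  0.02622564],
       [ 0.00626704,  0.06656143,  0.99776265,  1.56918488],
       [ 0.        ,  0.        ,  0.        ,  1.        ]])}
{'fovy': 66.27446459806157, 'cx': 256.89753645337197, 'cy': 194.3762497442451, 'k1': -0.028328403015542604, 'T_tool_cam': array([[-2.17527144e-04,  9.48125256e-01,  3.17896921e-01,
         8.14586720e-02],
       [ 9.99999884e-01,  3.42589769e-04, -3.37502149e-04,
         4.46543392e-04],
       [-4.28902544e-04,  3.17896811e-01, -9.48125221e-01,
        -1.82818478e-01],
       [ 0.00000000e+00,  0.00000000e+00,  0.00000000e+00,
         1.00000000e+00]])}
```

View pics/top.png

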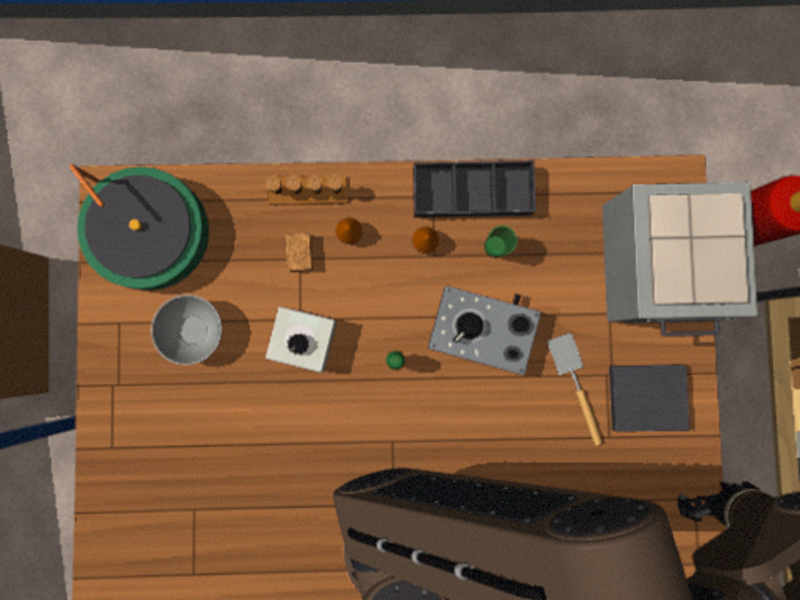

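View pics/scene.png

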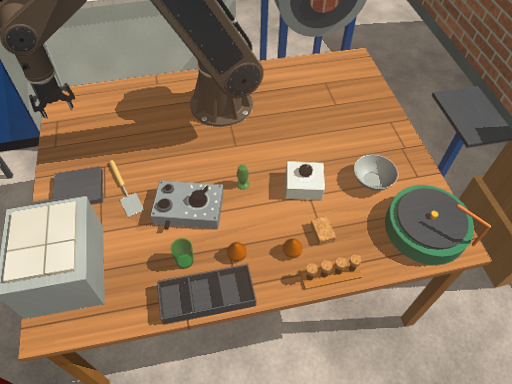

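The top view shows the unit with corners (800-px scale) at about (447,288), (541,310), (526,374) and (430,348). The small start button is at (513,353) and the big stop button at (520,324). The pointer points down and to the left, which looks like click 2. The vase is at (396,360). I'll take a closer look with the wrist camera.

Run:
```python
from h import *
c=cast('top',np.array([[447,288],[541,310],[526,374],[430,348]])*.64,.06)
ctr=c[:,:2].mean(0); e=(c[0]-c[1]+c[3]-c[2])[:2]; yaw=np.arctan2(-e[0],e[1]); print(c,ctr,yaw, cast('top',np.array([[396,360]])*.64,.1))
best=None
for th in [yaw,yaw+np.pi/2,yaw+np.pi,yaw-np.pi/2]:
    x=np.array([np.cos(th),np.sin(th),0]);z=np.array([0,0,-1.]);R=np.c_[x,np.cross(z,x),z]
    p=np.r_[ctr+0.03*x[:2],.27]; q=inverse_kinematics(p,R); print(th,q)
    if q is not None and best is None: best=(p,R)
grasp(40)
reach([.3,-.5,.3],best[1]) if inverse_kinematics([.3,-.5,.3],best[1]) is not None else None
reach(*best); pause(.3)
o=get_obs(); im=grab_frame('wrist'); np.savez('w.npz',im=im,p=o['tool_pos'],R=o['tool_rot'])
save(cv2.resize(im,(800,600),interpolation=cv2.INTER_CUBIC),'w1.png'); print(o['time_s'],o['tool_pos'],o['finger_gap'])
```

```text
[[ 0.63763613 -0.12500268  0.06      ]
 [ 0.57939237 -0.35251862  0.06      ]
 [ 0.42508287 -0.31059694  0.06      ]
 [ 0.49223898 -0.0799424   0.06      ]] [ 0.53358759 -0.21701516] -0.2671543684077688 [[0.46575925 0.00378205 0.1       ]]
-0.2671543684077688 [-4.30427146e-01  3.49890643e-01  1.60464188e+00 -4.44089210e-16
  1.18706013e+00  1.40752355e+00]
1.3036419583871277 [-3.87172493e-01  3.00650940e-01  1.67749672e+00 -4.44089210e-16
  1.16344499e+00 -1.20018124e-01]
2.8744382851820243 [-4.48300873e-01  2.59828875e-01  1.73544457e+00 -4.44089210e-16
  1.14631921e+00 -1.75194283e+00]
-1.8379506952026654 [-4.89857909e-01  3.11407372e-01  1.66185304e+00 -4.44089210e-16
  1.16833225e+00  2.91888911e+00]
3.4167 [ 0.56225789 -0.22557494  0.27007621] -0.001228546823767011
```

View pics/w1.png

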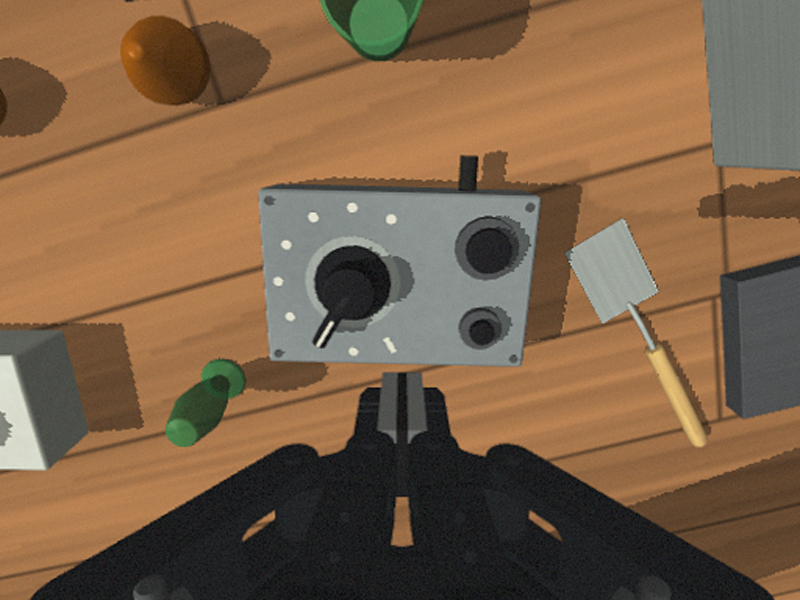

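The wrist view shows the bar at (390,345). Dots are visible at (353,352), (290,317), (278,282), (286,245), (313,217), (352,208) and (391,219). The pointer covers dot 2, so it starts at click 2. Next I'll fit the marks to get the axis and yaw.

Run:
```python
from h import *
w=np.load('w.npz'); im=w['im']; o=dict(tool_pos=w['p'],tool_rot=w['R'])
mask=((im.min(2)>200)).astype(np.uint8)
n,l,s,c=cv2.connectedComponentsWithStats(mask)
seed=np.array([[390,345],[353,352],[290,317],[278,282],[286,245],[313,217],[352,208],[391,219]])*.64
N=np.array([0,1,3,4,5,6,7,8])
px=[]
for q in seed:
    i=1+np.argmin(np.hypot(*(c[1:]-q).T)); d=np.hypot(*(c[i]-q)); px.append(c[i] if d<4 else q); print(d.round(1),s[i,4],end='; ')
W=cast('wrist',np.array(px),.06,o)[:,:2]
a=np.radians(210-30*N); T=.066*np.c_[np.cos(a),np.sin(a)]
tm,wm=T.mean(0),W.mean(0); A,B=T-tm,W-wm
yaw=np.arctan2((A[:,0]*B[:,1]-A[:,1]*B[:,0]).sum(),(A*B).sum())
R=np.array([[np.cos(yaw),-np.sin(yaw)],[np.sin(yaw),np.cos(yaw)]])
ax=wm-R@tm; print('\naxis',ax,'yaw',yaw,'res mm',(np.hypot(*(T@R.T+ax-W).T)*1e3).round(1))
tip=cast('wrist',np.array([[320,346]])*.64,.096,o)[0,:2]-ax
print('pointer',np.degrees(np.arctan2(tip[1],tip[0])-yaw),np.hypot(*tip))
st=ax+R@[-.038,-.115]; print('start',st,'seen',cast('wrist',np.array([[483,331]])*.64,.082,o))
np.savez('u.npz',ax=ax,yaw=yaw,st=st)
# feasibility: finger pose for pointer angle phi (unit frame deg)
for sg in (1,-1):
  for phi in range(162,50,-14):
    b=np.radians(phi)+yaw; r=np.array([np.cos(b),np.sin(b)]); t=np.array([np.sin(b),-np.cos(b)])
    x=np.r_[sg*t,0]; z=np.array([0,0,-1.]); Q=np.c_[x,np.cross(z,x),z]
    q=inverse_kinematics(np.r_[ax+.043*r-.017*t,.075],Q); print(sg,phi,None if q is None else q.round(2))
```

```text
0.7 19; 0.7 13; 0.8 15; 0.9 16; 0.8 17; 0.5 24; 0.6 21; 0.3 21; 
axis [ 0.54456003 -0.17602795] yaw -0.2956104074066235 res mm [1.8 0.2 0.2 0.5 0.6 0.6 0.3 0.3]
pointer 152.6300932054605 0.05174424177197697
start [ 0.47470606 -0.27496946] seen [[ 0.47815099 -0.27680653  0.082     ]]
1 162 [-0.38  0.47  1.99 -0.    0.69  0.23]
1 148 [-0.36  0.47  1.99 -0.    0.69  0.5 ]
1 134 [-0.34  0.47  1.98 -0.    0.69  0.76]
1 120 [-0.32  0.48  1.97 -0.    0.7   1.03]
1 106 [-0.3   0.49  1.95 -0.    0.71  1.29]
1 92 [-0.29  0.5   1.92 -0.    0.72  1.54]
1 78 [-0.29  0.51  1.9  -0.    0.73  1.79]
1 64 [-0.29  0.52  1.87 -0.    0.75  2.04]
-1 162 [-0.38  0.47  1.99 -0.    0.69 -2.91]
-1 148 [-0.36  0.47  1.99 -0.    0.69 -2.64]
-1 134 [-0.34  0.47  1.98 -0.    0.69 -2.38]
-1 120 [-0.32  0.48  1.97 -0.    0.7  -2.12]
-1 106 [-0.3   0.49  1.95 -0.    0.71 -1.86]
-1 92 [-0.29  0.5   1.92 -0.    0.72 -1.6 ]
-1 78 [-0.29  0.51  1.9  -0.    0.73 -1.35]
-1 64 [-0.29  0.52  1.87 -0.    0.75 -1.11]
```

```bash
cat >> h.py <<'E'
def fp(phi,h):
    u=np.load('u.npz'); b=np.radians(phi)+u['yaw']; r=np.array([np.cos(b),np.sin(b)]); t=np.array([np.sin(b),-np.cos(b)])
    x=np.r_[t,0]; z=np.array([0,0,-1.]); return np.r_[u['ax']+.043*r-.017*t,h],np.c_[x,np.cross(z,x),z]
def look(n):
    p,R=fp(170,.27); u=np.load('u.npz'); th=float(u['yaw']); x=np.array([np.cos(th),np.sin(th),0]);z=np.array([0,0,-1.])
    R=np.c_[x,np.cross(z,x),z]; c=u['ax']-0.04*R[:2,0]*0+0.04*np.array([np.sin(th),-np.cos(th)])
    reach(np.r_[c+.03*x[:2],.27],R); pause(.3); o=get_obs(); im=grab_frame('wrist')
    np.savez('w.npz',im=im,p=o['tool_pos'],R=o['tool_rot']); save(cv2.resize(im,(800,600),interpolation=cv2.INTER_CUBIC),n)
E
python3 - <<'E'
from h import *
p,R=fp(172,.16); reach(p,R)
p,R=fp(172,.076); print('guard',move_linear(p,.08,guard=12),get_obs()['tool_pos'])
for phi in np.arange(164,60,-8.):
    phi=max(phi,62); p,R=fp(phi,.076); g=move_linear(p,.05,orientation=R,guard=20); o=get_obs(); print(phi,g,o['force'].round(1),o['time_s'])
    if g: break
p,R=fp(60,.076);
E
```

```text
guard False [ 0.49872356 -0.17344375  0.07643623]
164.0 False [ 0.3 -0.3  0.6] 6.2417
156.0 False [-0.3  0.2  0.7] 6.5333
148.0 False [ 0.3 -0.1 -0.6] 6.825
140.0 False [ 0.7 -0.5 -0.4] 7.1167
132.0 False [-0.4  0.2  0.1] 7.4083
124.0 False [-0.6 -0.8  0.2] 7.7
116.0 False [0.1 0.  0.1] 7.9917
108.0 False [ 0.2  0.1 -0.4] 8.2833
100.0 False [-0.4  0.4 -0.1] 8.575
92.0 False [-0.1  0.2 -1.1] 8.8667
84.0 False [-0.4  0.4 -0.2] 9.1583
76.0 False [-0.4 -0.3  0. ] 9.45
68.0 False [-0.5 -0.7 -0.7] 9.7417
```

Run:
```python
from h import *
p,R=fp(78,.076); move_linear(p,.08,orientation=R)
p[2]=.2; move_linear(p,.15); look('w2.png')
```

```text
(no output)
```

View pics/w2.png

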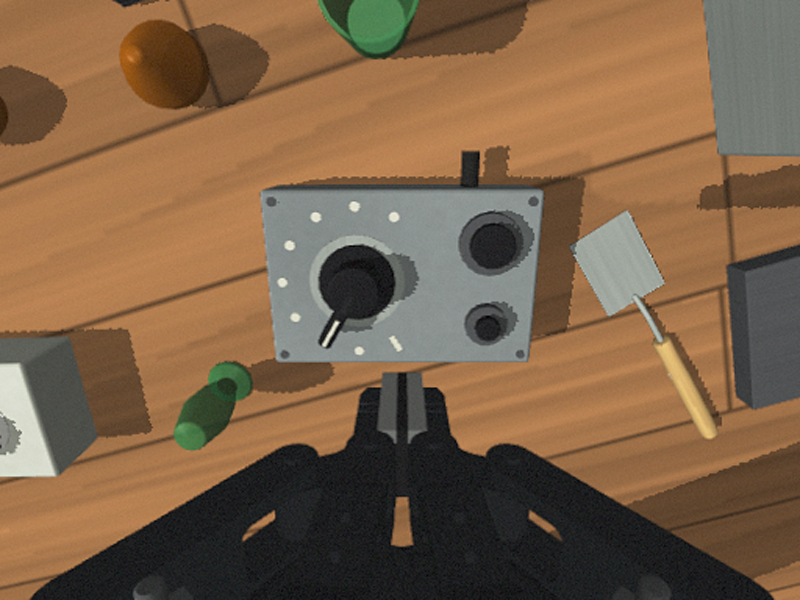

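The pointer hasn't moved: it is still over dot 2, with its tip at about (326,345). The sweep also felt no force. I'll repeat the approach and log poses, with a picture where contact should be.

```bash
python3 - <<'E'
from h import *
p,R=fp(172,.16); reach(p,R)
p,R=fp(172,.076); move_linear(p,.08,guard=12)
for phi in (160,150,142):
    p,R=fp(phi,.076); g=move_linear(p,.04,orientation=R,guard=20); o=get_obs(); print(phi,g,p.round(4),o['tool_pos'].round(4),o['force'].round(1),o['finger_gap'],o['time_s'])
    save(np.hstack([grab_frame('wrist')[100:,100:400],grab_frame('scene')[100:,100:400]]),f'c{phi}.png')
E
python3 -c "
import cv2,numpy as np
a=[cv2.imread(f'pics/c{p}.png') for p in (160,142)]
cv2.imwrite('pics/c.png',np.vstack(a))"
```

```text
160 False [ 0.5    -0.1638  0.076 ] [ 0.5002 -0.1638  0.0764] [ 0.8 -0.3  0.2] -0.0042626721138519785 14.8333
150 False [ 0.5028 -0.1562  0.076 ] [ 0.5028 -0.1564  0.076 ] [ 0.6 -0.  -0.3] 0.002108470688360292 15.2833
142 False [ 0.5059 -0.1506  0.076 ] [ 0.5059 -0.1507  0.076 ] [-0.   0.1 -0.3] -0.0011653849553525657 15.6917
```

View pics/c.png

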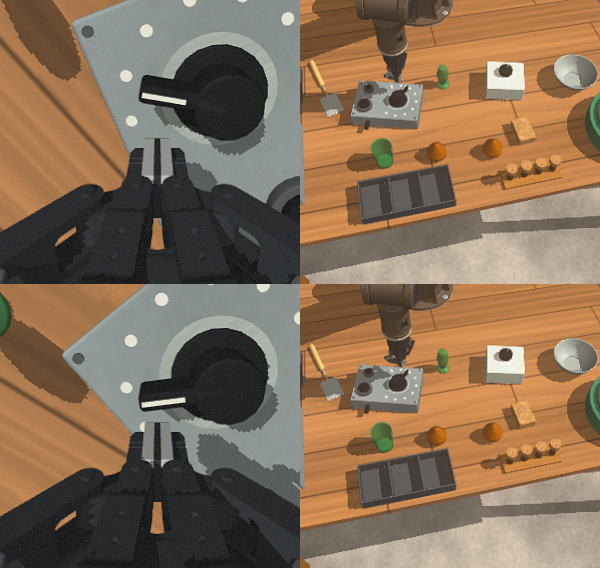

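The finger is correctly behind the pointer, but there is still a gap of about 1 cm in the picture. I'll continue in small steps.

Run:
```python
from h import *
ims=[]
for phi in (136,130,124,118,112,106):
    p,R=fp(phi,.076); g=move_linear(p,.03,orientation=R,guard=20); o=get_obs(); print(phi,g,(o['tool_pos']-p).round(4),o['force'].round(1),o['time_s'])
    ims.append(grab_frame('wrist')[80:330,140:390])
save(np.vstack([np.hstack(ims[:3]),np.hstack(ims[3:])]),'d.png')
```

```text
136 False [-0.     -0.0001 -0.    ] [-0.3 -0.1  1. ] 16.1
130 False [-0.0001 -0.0001 -0.    ] [-0.4  0.3 -0.7] 16.4583
124 False [-0.0001 -0.0001 -0.    ] [ 0.8  0.6 -0.2] 16.8167
118 False [-0.0001 -0.0001  0.    ] [-0.6  0.4 -0.2] 17.175
112 False [-0.0001 -0.     -0.    ] [ 0.1  0.8 -0.3] 17.5333
106 False [-0.0001 -0.     -0.    ] [-0.2 -0.9  0.2] 17.8917
```

View pics/d.png

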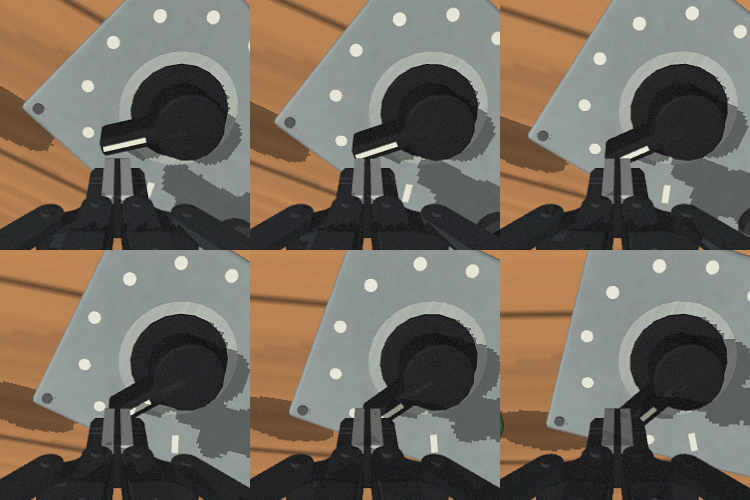

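The finger covers the pointer in the frames and passes over it without touching. So the real fingertip end is about 20 mm or more higher than the TCP figure I assumed. I'll probe the bare top of the unit gently, between the selector and the buttons, to get the true tip height.

Run:
```python
from h import *
u=np.load('u.npz');y=float(u['yaw']);M=np.array([[np.cos(y),-np.sin(y)],[np.sin(y),np.cos(y)]])
o=get_obs();p=o['tool_pos'].copy();p[2]=.13;move_linear(p,.2)
q=u['ax']+M@[-.0,-.064]; _,R=fp(90,.1)
reach(np.r_[q,.13],R); move_linear(np.r_[q,.08],.1)
g=move_linear(np.r_[q,.036],.02,guard=4); o=get_obs(); print(g,o['tool_pos']-np.r_[q,0],o['force'].round(1),o['finger_gap'],o['time_s'])
save(grab_frame('wrist'),'probe.png')
move_linear(np.r_[q,.13],.15)
```

```text
False [ 2.75651183e-05 -8.95279836e-06  3.60578944e-02] [ 0.7  0.1 -0.5] 0.0029303562200860057 21.8583
```

View pics/probe.png

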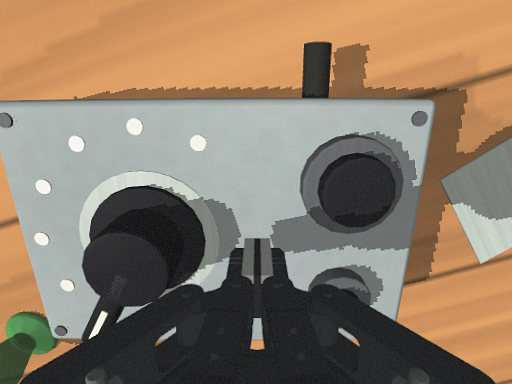

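No contact down to a TCP height of 0.036. I'll keep probing gently under the guard.

Run:
```python
from h import *
u=np.load('u.npz');y=float(u['yaw']);M=np.array([[np.cos(y),-np.sin(y)],[np.sin(y),np.cos(y)]])
q=u['ax']+M@[-.0,-.064]
move_linear(np.r_[q,.04],.12)
g=move_linear(np.r_[q,.01],.02,guard=4); o=get_obs(); print(g,o['tool_pos']-np.r_[q,0],o['force'].round(1),o['time_s'])
if not g: pass
move_linear(np.r_[q,.13],.15)
```

```text
True [-5.74908749e-05  1.67010966e-05  2.01173844e-02] [-1.   0.7 10.3] 24.5583
```

Contact came at a TCP height of about 0.020, though that could have been the gripper body on the hub. A TCP height of 0.042 works in either case: the tip sits between 0.066 and 0.082 and the body stays clear of the hub. I'll push at that height.

Run:
```python
from h import *
h=.042
p,R=fp(174,.13); reach(p,R)
p,R=fp(174,h); print('guard',move_linear(p,.08,guard=8),get_obs()['tool_pos'][2])
for phi in list(np.arange(166,70,-8.))+[68]:
    p,R=fp(phi,h); g=move_linear(p,.06,orientation=R,guard=15); o=get_obs(); print(phi,g,o['force'].round(1),o['time_s'])
    if g: break
p,R=fp(phi+10,h); move_linear(p,.1,orientation=R)
p[2]=.18; move_linear(p,.2); look('w3.png'); print(get_obs()['time_s'])
```

```text
guard False 0.0424596528226153
166.0 False [ 0.1 -0.6  0.3] 28.2833
158.0 False [ 0.1 -0.7 -1.1] 28.575
150.0 False [-0.5 -0.9 -0.1] 28.8667
142.0 False [-0.2 -1.3 -0.8] 29.1583
134.0 False [0.5 0.7 0.2] 29.45
126.0 False [ 0.5 -0.3  0.7] 29.7417
118.0 False [-0.9 -0.9  0.3] 30.0333
110.0 False [-0.7 -0.8 -0.1] 30.325
102.0 False [-0.3  0.5  0.1] 30.6167
94.0 False [-0.1 -0.3  0.7] 30.9083
86.0 False [-2.5 -0.3  0.5] 31.2
78.0 False [-0.1  0.4 -0.6] 31.4917
68 False [0.  0.4 0.2] 31.8167
33.9167
```

View pics/w3.png

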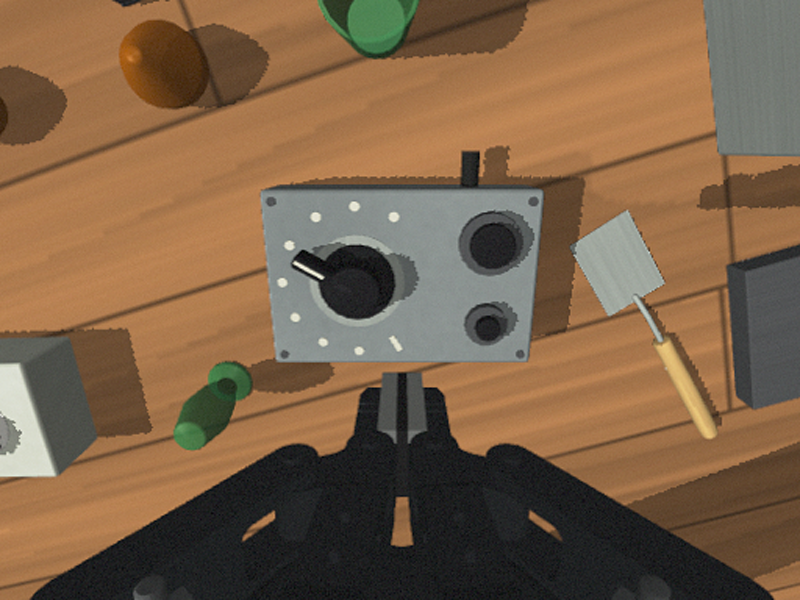

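The pointer moved. Its tip is now at about (299,259), between dot 4 at (282,282) and dot 5 at (290,245) with parallax, so I'll compute the angle.

Run:
```python
from h import *
w=np.load('w.npz');o=dict(tool_pos=w['p'],tool_rot=w['R']);u=np.load('u.npz')
for px in ([299,259],[296,263],[323,275]):
    v=cast('wrist',np.array([px])*.64,.096,o)[0,:2]-u['ax']; print(px,np.degrees(np.arctan2(v[1],v[0])-u['yaw']),np.hypot(*v))
```

```text
[299, 259] 54.74462024077272 0.050423563024761565
[296, 263] 59.43724086904351 0.0508562375130673
[323, 275] 54.980295714023214 0.027870843453462312
```

The reading is about 55–60°, and detent 5 is at 60°, so the selector is on speed five. Next I'll press start.

Run:
```python
from h import *
b=np.array([.4765,-.2759]); _,R=fp(90,.1)
reach(np.r_[b,.13],R); move_linear(np.r_[b,.066],.1)
g=move_linear(np.r_[b,.026],.02,guard=3); z1=get_obs()['tool_pos'][2]; print('touch',g,z1,get_obs()['force'].round(1))
g=move_linear(np.r_[b,.024],.02,guard=12); pause(.2); o=get_obs(); print('press',g,o['tool_pos'],o['force'].round(1))
save(grab_frame('wrist'),'press.png')
move_linear(np.r_[b,.13],.1); look('w4.png'); print(get_obs()['time_s'],get_obs()['force'].round(1))
```

```text
touch True 0.037797950762994144 [0.6 0.2 2.8]
press True [ 0.47652547 -0.27592878  0.03596567] [-2.4  1.7 15.5]
39.4833 [-0.2  0.1  0.2]
```

View pics/press.png

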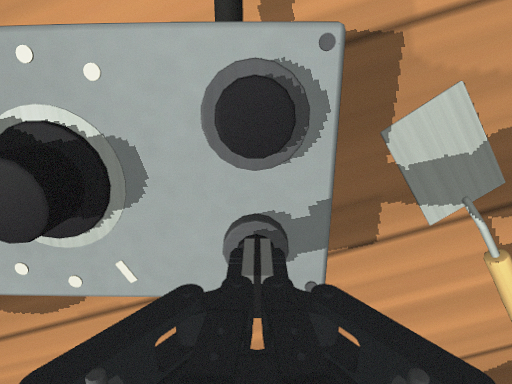

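View pics/w4.png

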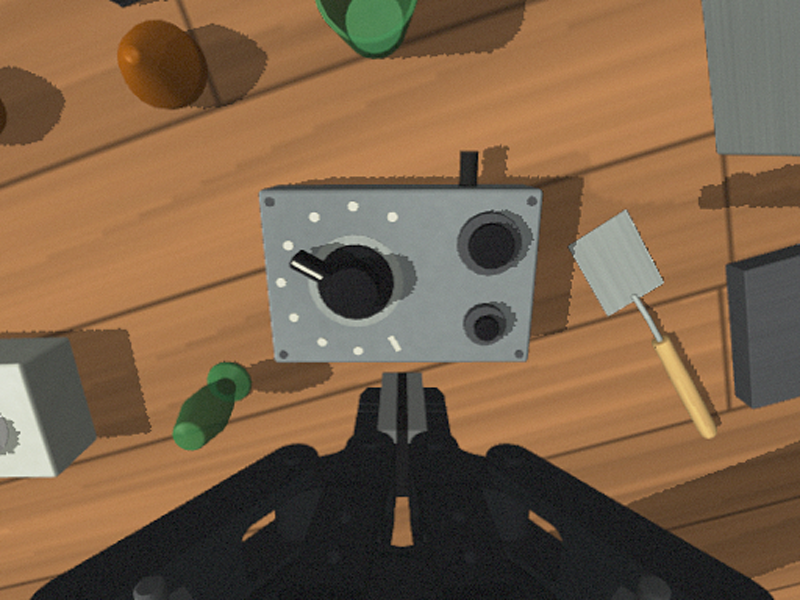

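```bash
python3 -c "
from plant import *
close_job()"
```

```text
the job is handed in; nothing more can be done
```

The selector is on speed five and the start button was then pressed fully in and released. I handed the job in at about 39.5 s, with the arm clear of everything.

- **Selector:** I pushed the pointer round from click 2 with the closed fingertips. In the wrist image it reads about 55–60°, against 60° for dot 5 and 90° for dot 4. It was still there in the last picture, taken after the press.
- **Start button:** I pressed until the force held steady at about 15 N; the button needs about 5 N. By the measured finger length, the tip was then at about 76 mm, which is the fully-in height. In the last picture the button looks the same as before the press.
- **Left alone:** I never went near the kiln's knob or the loose objects, and I did not touch the stop button. In the last picture the stop button, vase, spatula, and the pear and tumbler as far as they were in view looked unchanged.

**What disagreed:**
- **Finger length:** The closed fingertips end about 40 mm short of the stated TCP. My first pushing pass, and a slower repeat, therefore went over the pointer without touching it. I then touched a bare part of the unit's top, at about 10 N, to find the real tip height. The button press gave the same 40 mm.
- **Start button position:** Two estimates differed by about 4 mm, so I pressed midway between them.

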